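# Shift the walnut mill from second to third gear

### The arm

A 7-joint arm with a two-finger parallel gripper is mounted at the origin on the work surface. World frame = base frame: x ahead of the robot, y to its left, z up, the work surface at z = 0. Lengths are in m, angles in rad, forces in N, time in s.
With the tool pointing down it reaches from about 0.4 to 0.85 m from the base axis. Payload 10.4 kg.
Tool frame: the origin (TCP) lies at the very end of the fingers, on their centre line; the grasp point (between the pads) lies manip.hold_point_z behind it (manip.hold_point_z is the distance from the TCP to the grasp point, in m); z points along the fingers, y is the direction in which the jaws open and shut (so a half turn about z gives the same grasp; the last joint's range is limited). The gripper opens to 85 mm and grips with 20 to 120 N. Pads are 22 mm wide; open, the fingers measure 114 mm over their backs; the gripper's body (76 mm by 85 mm) begins 54 mm behind the grasp point. The pads swing forward as they close: fully open they stand 13 mm farther back than shut.
Start: joints at [-1.278, 0.332, -0.065, 1.46, 0.022, 1.35, -0.088], TCP at [0.194, 0.594, 0.231] pointing down, gripper open.
Joint ranges: [-2.6, 2.6], [-0.5, 2.12], [-1.47, 1.34], [0.16, 2.42], [-1.27, 4.41], [0.06, 2.06], [-2.6, 2.6]. Speed limits (rad/s): [2.22, 2.22, 2.79, 2.79, 3.14, 3.14, 3.14].

### API

Orientations are given as a unit quaternion [x, y, z, w].
In Python, from workcell import manip gives the robot as it stands.
- The arm moves only by the tool jog_arm, never from a script. Its arguments are lists of equal length, an entry for each row: "translation": the shift along the world's x, y, z in mm, a list of three; "turn": the turn about the world's z in degrees. In form: {"translation": [[x, y, z], ...], "turn": [turn, ...]}. A call has 1 to 12 rows; each row is the pose to reach, as a shift and turn from the pose measured when the call began; what a row does not reach only later rows make up. A row lasts 1/12 s, in which the tool goes at most 41.7 mm and 7.16 degrees, less where a joint would pass 70% of its speed; a pose out of reach is approached as far as the arm can. A call with a gripper value outside its range is refused whole. "grip" is the finger opening in mm, from 0 to 85.4, set as the call begins (left out, the last holds). The fingers move at their own pace and stop on an object; "grip_force" is the grip in N (left out, the last holds). Time passes only in rows, so rows that repeat a pose let the fingers close. It gives the time, the measured TCP pose, the force and the opening at its end, in the units of the state.
- manip.get_obs(): the state, without advancing time (a new reading comes with each control period).
- manip.camera(name): name is "scene" or "top"; returns a dict with "frame" (384x512x3 uint8, red, green, blue), "mtx" (3x3 intrinsics, pixels), "pose" (4x4, takes a point from camera to world coordinates). Camera axes: x right, y down, z forward; pixel columns grow to the right and rows downward; lengths in m; the calibration is good to about 2 mm. A picture is of the moment at which its call begins. There is no depth.
- manip.hand_in(): hands the job in, once; it reports no verdict.
Trained networks look in a picture, given as the dict that the camera call returned (one of the last four; its "shot" number tells which), for a name from the list of things; names that differ only in an ending like _2 or _b are one class to them, and where a whole thing is asked for, a point or a joint stands for the part that bears it (a point fixed in the world has none). Each returns a list of dicts, best first, with "confidence" (0 to 1); they miss things now and then, are a little off and sometimes report something else, mostly with a low value. They report only what shows in the picture. A call takes as long as a camera call.
- manip.outline_of(picture, label): "mask" (384x512 bool, what is visible of it) and "extent" ([left, top, right, bottom] in pixels, round what is visible of it).
- manip.pinpoint(picture, label): "at" ([column, row] in pixels: a listed point, or the origin of a listed thing).
The state is a dict: "clock": time; "joint_pos": joint angles; "joint_velocities": joint speeds; "tau": joint torques, N m; "position": TCP position; "ee_rot": TCP orientation; "ft_force": force on the tool from outside, world axes, zero at the start; "torque": the same for the moment, N m; "grip_width": opening from 0.0 (shut) to 1.0 (fully open).
Only numpy, scipy, OpenCV 4.12 (cv2) and the standard library are available. Lean on these libraries where they do the work, as an engineer would, in place of code of your own. Each camera call takes 0.05 s, during which the arm holds its last target. There are 200 camera calls.

### The job

The walnut mill is standing in second gear; put it into third. Push the gear lever with the fingertips, gently and without gripping it: forward out of the near left slot to neutral, across to the right, then forward into the far right slot until it is fully home, never running it into first or reverse on the way. Let go of it there, and leave the cup, jar and scoop standing where they are.

Things in the scene. Friction and masses are not known exactly. Their poses are not given: they have to be found in the camera images.
- gate_centre (a point): Centre of the H-shaped gate, on the top face of the mill's level steel gate plate (99 mm along x, 96 along y), 155 mm above the table. x forward, away from the operator; y to the operator's left; z up. Two slots along x, 17 mm wide, at y = +16 and -16 mm, reach x = -29 to +29 mm; a cross channel along y, 19 mm wide, joins them at x = 0. Rounded corners. Does not move.
- third_slot (a point): Far end of the third slot (far right: +x, -y of gate_centre), on the plate's top face, marked by three small punch dots, axes as gate_centre. The other slots: first is far left (+x, +y), second near left (-x, +y), reverse near right (-x, -y).
- feed_pan (a point): Centre of the open feed pan's rim, at the right of the mill, 244 mm above the table, axes as gate_centre. The pan is 240 mm along x, 150 mm along y, and fixed to the mill.
- motor_box (a point): Centre of the top of the terminal box on the motor, at the left of the mill, 190 mm above the table, axes as gate_centre; the box is 80 by 70 mm. The gearbox deck between motor and pan is 220 mm square, centred under the gate, 120 mm high.
- knob (a point): Centre of the ball knob (black, 40 mm diameter) on the lever, a straight 12 mm rod through the gate that tilts both ways about a point 80 mm below gate_centre; the knob is 185 mm from that point: 105 mm above the plate when upright. z points up along the rod. 2 to 3 N at the knob moves it; no spring, it stays where left.
- shift_fore (a joint): Lever tilt along gate_centre's x, rad: 0 in neutral (cross channel), positive forward (about +0.29 fully home in first or third), negative back (about -0.29 fully home in second or reverse). 0.1 rad is about 18 mm at the knob. Starts at -0.28 to -0.20.
- shift_across (a joint): Lever tilt along gate_centre's y, rad, positive to the right (-y): about -0.20 in the left slots (first, second), +0.20 in the right slots (third, reverse). 0.1 rad is about 18 mm at the knob.
- cup: Small steel measuring cup, loose, 56 mm diameter, 55 mm high, standing on the gearbox deck at its near left corner. Origin at the centre of its underside, z up.
- jar: Closed jar of walnut paste, loose, 76 mm diameter, 110 mm high, on the table in front of the mill. Origin at the centre of its underside, z up.
- scoop: Steel nut scoop standing mouth down, loose, 90 mm diameter, with an upright wooden handle of 24 mm diameter, 195 mm high in all, on the table in front of the mill. Origin at the centre of its underside, z up.

How it is judged:
On the way, in this order (a step that is already met when the one before it is completed fails the run):
1. the lever is out of second, in neutral (value of joint shift_fore between -0.09 and 0.14 rad), for 0.02 s.
2. the lever is across to the right, in neutral (value of joint shift_across above 0.1 rad and value of joint shift_fore between -0.14 and 0.14 rad), for 0.02 s.
At the end, for the whole second after the job is handed in: The lever rests in the far right (third) slot, tilted forward by more than 0.24 rad of its 0.29 rad and to the right by more than 0.14 rad; cup, jar and scoop are within 20 mm of where they stood (value of joint shift_fore above 0.24 rad and value of joint shift_across above 0.14 rad and velocity of joint shift_fore between -0.05 and 0.05 rad/s and distance of each of cup, jar, scoop from where it was at the start of the episode below 0.02 m); the robot touches nothing.
It fails at once if the lever runs into first (far left slot, tilted forward by more than 0.14 rad) (value of joint shift_fore above 0.14 rad and value of joint shift_across below 0 rad).
It fails at once if the lever runs into reverse (near right slot, tilted back by more than 0.14 rad) (value of joint shift_fore below -0.14 rad and value of joint shift_across above 0 rad).
It fails at once if the lever is gripped or forced: more than 35 N between fingers and lever (contact force between the fingers and shift_fore above 35 N).
It fails at once if cup, jar or scoop is lifted, tipped or pushed away (distance of any of cup, jar, scoop from where it was at the start of the episode above 0.03 m or angle between any of cup, jar, scoop's own z axis and vertical above 0.3 rad).
It also fails if it takes over 70 s, if anything falls off the work surface, if the arm or the gripper's body presses on something with over 40 N, if the wrist force passes 120 N, or if a joint passes its speed limit or range.

## Working session

There is one attempt and no reset: what is moved stays moved. The work goes in short steps, Python scripts to look and compute and a tool call to move; the robot and the scene stay as the last step left them, time stands still between calls to the robot, and variables do not carry over. Pictures are saved under pics/ and viewed, about 8 in all and at most 12, crops included, and the job is handed in when it is done.

Besides the shell and the picture viewer there is one more tool, called after "Emit:" as name(argument=value, ...), one argument or row to a line, values as JSON. jog_arm: Moves the arm, as the interface text tells. Its arguments: {"type":"object","properties":{"translation":{"type":"array"},"turn":{"type":"array"},"grip":{"type":"number"},"grip_force":{"type":"number"}},"required":["translation","turn"]}

```bash
mkdir -p pics
cat > h.py <<'E'
import numpy as np, cv2
from workcell import manip
def ray(p,uv):
    d=np.linalg.inv(p["mtx"])@np.array([uv[0],uv[1],1.]); P=np.array(p["pose"]); return P[:3,3],P[:3,:3]@d
def at_z(p,uv,z):
    o,d=ray(p,uv); return o+d*(z-o[2])/d[2]
def tri(ps,uvs):
    A=np.zeros((3,3));b=np.zeros(3)
    for p,uv in zip(ps,uvs):
        o,d=ray(p,uv);d=d/np.linalg.norm(d);M=np.eye(3)-np.outer(d,d);A+=M;b+=M@o
    return np.linalg.solve(A,b)
def proj(p,X):
    P=np.linalg.inv(np.array(p["pose"]));c=p["mtx"]@(P[:3,:3]@X+P[:3,3]);return c[:2]/c[2]
E
python3 - <<'E'
from h import *
np.set_printoptions(precision=4,suppress=True)
s=manip.camera("scene");t=manip.camera("top")
Z=dict(gate_centre=.155,third_slot=.155,feed_pan=.244,motor_box=.190,cup=.12,jar=0,scoop=0,knob=.255)
for n,z in Z.items():
    r=[manip.pinpoint(p,n) for p in(s,t)]
    for nm,p,q in zip("st",(s,t),r):
        for k in q[:2]: print(n,nm,round(k["confidence"],2),np.round(k["at"],1),at_z(p,k["at"],z))
    if all(r): print("   tri",tri((s,t),[q[0]["at"] for q in r]))
print(manip.hold_point_z,manip.get_obs())
print(s["pose"],t["pose"])
cv2.imwrite("pics/a.png",cv2.cvtColor(np.vstack([cv2.resize(s["frame"],(400,300)),cv2.resize(t["frame"],(400,300))]),cv2.COLOR_RGB2BGR))
cv2.imwrite("pics/s.png",cv2.cvtColor(s["frame"],cv2.COLOR_RGB2BGR))
cv2.imwrite("pics/t.png",cv2.cvtColor(t["frame"],cv2.COLOR_RGB2BGR))
E
```

```text
gate_centre s 0.94 [212.2 231.3] [ 0.6124 -0.0659  0.155 ]
gate_centre s 0.4 [297.2 199.2] [0.5978 0.1408 0.155 ]
gate_centre t 0.63 [296.9 159.4] [ 0.6162 -0.0641  0.155 ]
   tri [ 0.6152 -0.0651  0.1586]
third_slot s 0.76 [214.5 247.6] [ 0.6517 -0.0734  0.155 ]
third_slot s 0.44 [298.7 199.7] [0.6003 0.1434 0.155 ]
third_slot t 0.63 [303.2 145.4] [ 0.6478 -0.0791  0.155 ]
   tri [ 0.6492 -0.0762  0.1526]
feed_pan s 0.6 [ 87.4 237.7] [ 0.6054 -0.2883  0.244 ]
feed_pan t 0.93 [408.1 153.2] [ 0.6076 -0.2822  0.244 ]
   tri [ 0.6073 -0.2849  0.2451]
motor_box s 0.93 [296.9 199.9] [0.6229 0.1229 0.19  ]
motor_box t 0.88 [212.8 151.9] [0.6294 0.1193 0.19  ]
   tri [0.6279 0.1189 0.1976]
cup s 0.81 [230.1 205. ] [0.534  0.0008 0.12  ]
cup s 0.7 [220.9 181.6] [0.4566 0.0038 0.12  ]
cup t 0.78 [266.1 191.7] [0.5492 0.0056 0.12  ]
   tri [0.5462 0.0016 0.1349]
jar s 0.78 [163.8 218. ] [ 0.4246 -0.1526  0.    ]
jar t 0.96 [331.5 238.5] [ 0.4401 -0.16    0.    ]
jar t 0.69 [408.7 154.9] [ 0.6522 -0.3704  0.    ]
   tri [ 0.4404 -0.1545  0.0216]
scoop s 0.64 [226.8 205.7] [0.4448 0.0196 0.    ]
[... 370 characters left out ...]
885]), 'joint_velocities': array([ 0.0003,  0.0008,  0.0019, -0.0002, -0.0003, -0.0015,  0.0002]), 'tau': array([  0.0014, -62.5211,   0.05  , -39.1824,   0.0165,   0.0017,
         0.    ]), 'position': array([0.1941, 0.5941, 0.2313]), 'ee_rot': array([ 0.1573,  0.9876,  0.    , -0.    ]), 'ft_force': array([-0.0439, -0.4893, -0.3928]), 'torque': array([ 0.0314, -0.0231,  0.0178]), 'grip_width': 1.003031747157238}
[[ 0.3661  0.7116 -0.5997  1.0217]
 [ 0.9304 -0.2664  0.2519 -0.155 ]
 [ 0.0195 -0.6501 -0.7596  0.7827]
 [ 0.      0.      0.      1.    ]] [[-0.0218 -0.9925  0.1205  0.4356]
 [-0.9997  0.0201 -0.0153  0.0224]
 [ 0.0127 -0.1208 -0.9926  1.0986]
 [ 0.      0.      0.      1.    ]]
```

View pics/s.png

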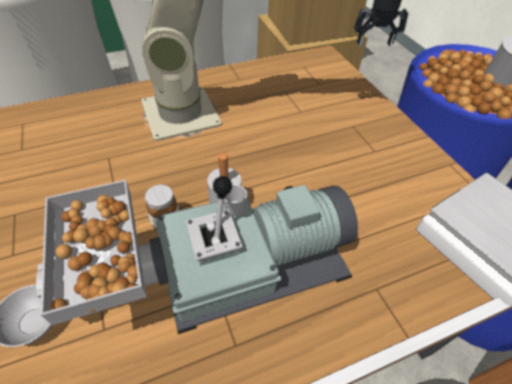

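View pics/t.png

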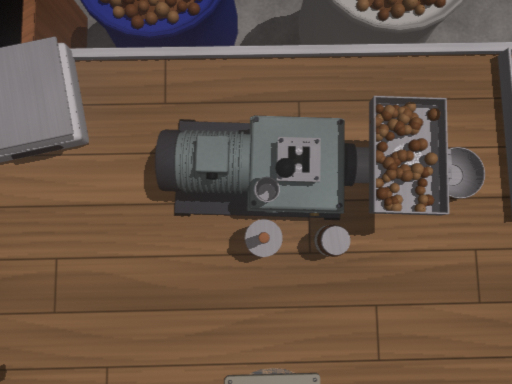

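The scene view shows the lever in the near left slot, with the black knob at about (222,185). The top view shows the knob at (285,168), the plate at (299,160), the cup at (265,190), the scoop at (263,238) and the jar at (333,241). I'll refine the knob position and plate yaw next.

Run:
```python
from h import *
np.set_printoptions(precision=4,suppress=True)
s=manip.camera("scene");t=manip.camera("top")
uv=[]
for n,p in(("s",s),("t",t)):
    q=manip.outline_of(p,"knob")
    for k in q[:2]: print(n,k["confidence"],k["extent"],k["mask"].sum())
    g=p["frame"].max(2); c=np.array([222,185] if n=="s" else [285,168])
    m=(g<50).astype(np.uint8); nb,L,st,ce=cv2.connectedComponentsWithStats(m)
    for i in range(1,nb):
        if st[i,4]>15 and np.linalg.norm(ce[i]-c)<35: print("blob",n,st[i],ce[i])
t0=t["frame"]; hsv=cv2.cvtColor(t0,cv2.COLOR_RGB2HSV)
m=((hsv[...,1]<25)&(hsv[...,2]>110)).astype(np.uint8); m[:130]=0;m[190:]=0;m[:,:265]=0;m[:,330:]=0
nb,L,st,ce=cv2.connectedComponentsWithStats(m);i=1+st[1:,4].argmax()
pts=np.argwhere(L==i)[:,::-1]; X=np.array([at_z(t,p,.155)[:2] for p in pts]).astype(np.float32)
print(len(pts),st[i],cv2.minAreaRect(X*1000))
a=cv2.resize(s["frame"][150:280,150:280],(520,520),interpolation=2);b=cv2.resize(t0[110:230,230:360],(560,520),interpolation=2)
cv2.imwrite("pics/c.png",cv2.cvtColor(cv2.resize(np.hstack([a,b]),(800,385)),cv2.COLOR_RGB2BGR))
```

```text
s 0.56 [211.1, 175.8, 231.2, 237.7] 566
blob s [214 177  17  21 261] [222.2414 186.4521]
t 0.55 [278.6, 156.7, 297.9, 175.8] 312
blob t [275 147  34  30 583] [292.4374 162.3877]
2466 [ 265  130   65   60 2466] ((616.603759765625, -64.98359680175781), (144.19276428222656, 133.7751922607422), 88.8421859741211)
```

View pics/c.png

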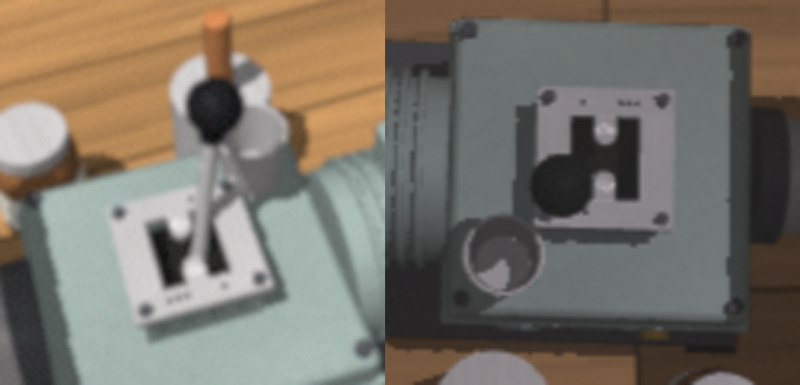

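Run:
```python
from h import *
np.set_printoptions(precision=4,suppress=True)
s=manip.camera("scene");t=manip.camera("top")
print("knob",tri((s,t),[(222.2,187.1),(285.2,167.6)]),at_z(s,(222.2,187.1),.251),at_z(t,(285.2,167.6),.251))
C=np.array([at_z(t,c,.155) for c in [(278,137.1),(320.6,138.7),(319.7,181.3),(277.3,180.7)]])
print(C,C.mean(0));d=C[0]+C[3]-C[1]-C[2];e=C[0]+C[1]-C[2]-C[3];print("yaw deg",np.degrees([np.arctan2(-d[0],d[1]),np.arctan2(e[1],e[0])]))
for q in (130,207): pass
S=[at_z(s,(x/2.963+150,y/2.963+150),.155) for x,y in[(110,212),(235,185),(273,290),(143,325)]]
print(S,np.mean(S,0))
```

```text
knob [ 0.5821 -0.0305  0.2503] [ 0.5829 -0.0298  0.251 ] [ 0.5817 -0.0314  0.251 ]
[[ 0.6678 -0.0232  0.155 ]
 [ 0.6624 -0.1187  0.155 ]
 [ 0.5659 -0.1131  0.155 ]
 [ 0.5692 -0.0191  0.155 ]] [ 0.6163 -0.0686  0.155 ]
yaw deg [-2.6196 -2.8324]
[array([ 0.5696, -0.1086,  0.155 ]), array([ 0.5786, -0.0159,  0.155 ]), array([ 0.6722, -0.0211,  0.155 ]), array([ 0.6665, -0.1118,  0.155 ])] [ 0.6217 -0.0643  0.155 ]
```

Emit:
jog_arm(
  translation=[
    [5, -10, 15],
    [20, -40, 35],
    [35, -75, 60],
    [50, -110, 80],
    [70, -145, 100],
    [90, -180, 110],
    [110, -215, 110],
    [130, -250, 110],
    [150, -285, 110],
    [165, -315, 110],
    [175, -330, 110],
    [175, -330, 110],
  ],
  turn=[1, 3, 5, 7, 9, 11, 13, 15, 15.4, 15.4, 15.4, 15.4],
  grip=0,
)

```text
clock: 2.2
position: [0.3717, 0.2599, 0.342]
ee_rot: [0.027, 1.0, 0.0, 0.001]
ft_force: [0.6, -0.4, -0.4]
grip_width: -0.002
```

Emit:
jog_arm(
  translation=[
    [10, -20, 0],
    [25, -50, 0],
    [45, -85, 0],
    [65, -120, 0],
    [85, -155, 0],
    [105, -190, 0],
    [120, -220, 0],
    [135, -250, 0],
    [145, -272, 0],
    [151, -287, 0],
    [153, -292, 0],
    [153, -292, 0],
  ],
  turn=[0, 0, 0, 0, 0, 0, 0, 0, 0, 0, 0, 0],
)

```text
clock: 3.2
position: [0.5248, -0.0326, 0.3419]
ee_rot: [0.028, 1.0, 0.0, 0.001]
ft_force: [0.0, 0.6, -0.3]
grip_width: -0.004
```

Emit:
jog_arm(
  translation=[
    [0, 0, -10],
    [0, 0, -30],
    [0, 0, -50],
    [0, 0, -70],
    [0, 0, -88],
    [0, 0, -100],
    [0, 0, -106],
    [0, 0, -106],
    [0, 0, -106],
  ],
  turn=[0, 0, 0, 0, 0, 0, 0, 0, 0],
)

```text
clock: 3.95
position: [0.525, -0.0321, 0.2363]
ee_rot: [0.028, 1.0, 0.0, 0.001]
ft_force: [1.1, -0.4, 0.3]
grip_width: 0.001
```

```bash
cat > look.py <<'E'
from h import *
import sys
s=manip.camera("scene");t=manip.camera("top");o=manip.get_obs()
print(o["clock"],o["position"],o["ft_force"],proj(s,o["position"]),proj(t,o["position"]))
a=cv2.resize(s["frame"][140:270,150:280],(400,400),interpolation=2);b=cv2.resize(t["frame"][100:230,230:360],(400,400),interpolation=2)
cv2.imwrite(f"pics/{sys.argv[1]}.png",cv2.cvtColor(np.hstack([a,b]),cv2.COLOR_RGB2BGR))
E
python3 look.py d
```

```text
4.05 [ 0.52538153 -0.03237746  0.23686604] [0.74901366 0.09133613 0.20937757] [212.54429529 172.29481285] [286.05665064 196.35273466]
```

View pics/d.png

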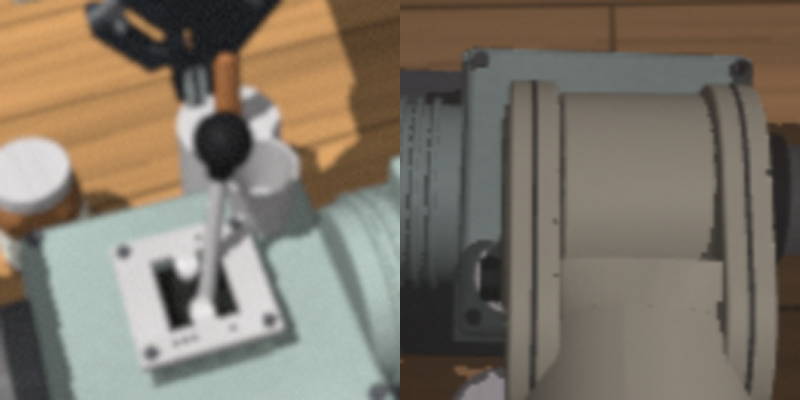

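The fingertips are about 25 mm behind the knob and in line with it. I'll push forward slowly.

Emit:
jog_arm(
  translation=[
    [5, 0, 0],
    [10, 0, 0],
    [15, -1, 0],
    [18, -1, 0],
    [21, -1, 0],
    [24, -1, 0],
    [27, -1, 0],
    [30, -1, 0],
    [33, -2, 0],
    [36, -2, 0],
    [38, -2, 0],
    [40, -2, 0],
  ],
  turn=[0, 0, 0, 0, 0, 0, 0, 0, 0, 0, 0, 0],
)

```text
clock: 5.05
position: [0.5656, -0.0345, 0.2369]
ee_rot: [0.028, 1.0, 0.0, 0.001]
ft_force: [-2.2, 0.2, 1.6]
grip_width: -0.0
```

```bash
cat > kn.py <<'E'
from h import *
np.set_printoptions(precision=4,suppress=True)
G=np.array([.617,-.067,.075]);c,sn=.9989,-.0471
s=manip.camera("scene");o=manip.get_obs();print(o["clock"],o["position"],o["ft_force"])
m=(s["frame"].max(2)<50).astype(np.uint8);m[:160]=0;m[235:]=0;m[:,:175]=0;m[:,260:]=0
m=cv2.morphologyEx(m,cv2.MORPH_OPEN,np.ones((5,5),np.uint8))
nb,L,st,ce=cv2.connectedComponentsWithStats(m)
for i in range(1,nb):
    if st[i,4]<80: continue
    O,d=ray(s,ce[i]);d=d/np.linalg.norm(d);v=O-G   # meet sphere of radius 185 mm
    b=v@d;k=b*b-(v@v-.185**2);X=O+d*(-b-np.sqrt(max(k,0)))
    r=X-G;lx=c*r[0]+sn*r[1];ly=-sn*r[0]+c*r[1]
    print(st[i],ce[i],"knob",X,"fore",np.arctan2(lx,r[2]),"across",np.arctan2(-ly,r[2]))
E
python3 kn.py
```

```text
5.1 [ 0.5658 -0.0344  0.2368] [-1.9227  0.4919  1.4738]
[209 160  28  16 339] [221.0885 166.4838] knob [ 0.4902 -0.003   0.2095] fore -0.7668872673393209 across -0.4068530411340183
[216 181  18  21 268] [224.3022 190.4515] knob [ 0.5957 -0.0296  0.2549] fore -0.1271208105643342 across -0.1991913405652918
```

Emit:
jog_arm(
  translation=[
    [3, 0, 0],
    [6, 0, 0],
    [9, 0, 0],
    [12, 0, 0],
    [15, -1, 0],
    [17, -1, 0],
    [19, -1, 0],
    [21, -1, 0],
    [22, -1, 0],
    [22, -1, 0],
  ],
  turn=[0, 0, 0, 0, 0, 0, 0, 0, 0, 0],
)

```text
clock: 5.93
position: [0.588, -0.0355, 0.2368]
ee_rot: [0.028, 1.0, 0.0, 0.001]
ft_force: [-1.6, 0.4, 0.9]
grip_width: 0.003
```

```bash
python3 kn.py; python3 look.py e
```

```text
5.9833 [ 0.5878 -0.0355  0.2368] [-1.7998 -0.2788  0.6121]
[199 160  46  25 705] [221.6794 169.1844] knob [ 0.4938 -0.003   0.2043] fore -0.7729153065704483 across -0.4224458631538277
[219 189  18  20 265] [227.5774 198.3094] knob [ 0.6175 -0.0304  0.2563] fore -0.006471309403195138 across -0.19887622511513245
6.0833 [ 0.58776067 -0.03550933  0.23680636] [-0.96686458 -0.34776068  0.41375743] [220.53112514 194.22309769] [286.74781533 165.7951121 ]
```

View pics/e.png

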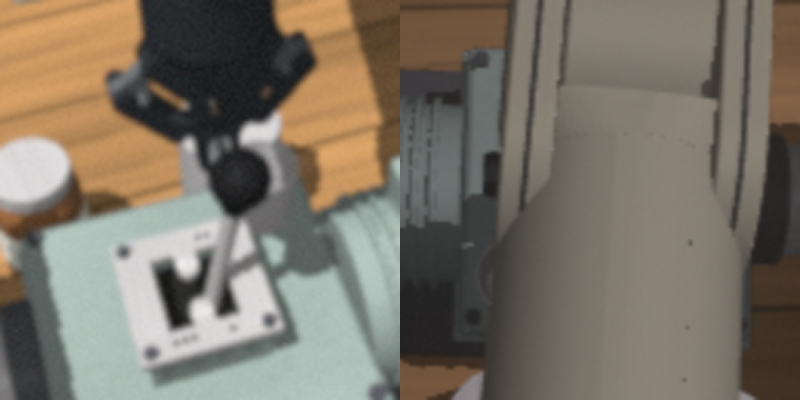

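Step 1 is met: the lever is in neutral at fore ≈ -0.01. In the picture the knob, at about (240,180) in the crop, stands over the cross channel. Next I'll back off and come round to its left side.

Emit:
jog_arm(
  translation=[
    [-8, 0, 0],
    [-18, 0, 3],
    [-25, 5, 8],
    [-27, 20, 11],
    [-27, 40, 11],
    [-25, 58, 11],
    [-15, 63, 11],
    [0, 63, 11],
    [15, 63, 11],
    [26, 63, 11],
    [30, 63, 11],
    [30, 63, 11],
  ],
  turn=[0, 0, 0, 0, 0, 0, 0, 0, 0, 0, 0, 0],
)

```text
clock: 7.08
position: [0.6179, 0.0277, 0.2478]
ee_rot: [0.028, 1.0, 0.0, 0.001]
ft_force: [-0.0, -0.5, -0.9]
grip_width: -0.0
```

```bash
python3 kn.py; python3 look.py f
```

```text
7.1333 [0.6174 0.0276 0.2478] [-0.3052 -0.7102  0.225 ]
[242 160  18  24 306] [252.6111 169.817 ] knob [0.5212 0.0607 0.2059] fore -0.66048669352134 across -0.7546778249347321
[235 173  13  10  81] [240.9506 177.0123] knob [0.5413 0.0253 0.2163] fore -0.5149182263973764 across -0.5603161885004021
[219 190  18  19 246] [227.8049 198.813 ] knob [ 0.6189 -0.0304  0.2563] fore 0.000706592302306016 across -0.1992344190272836
7.2333 [0.61718793 0.02751652 0.24803758] [-0.02076035 -0.07205302 -0.52491559] [255.57953734 192.72376826] [255.39634578 150.99890543]
```

View pics/f.png

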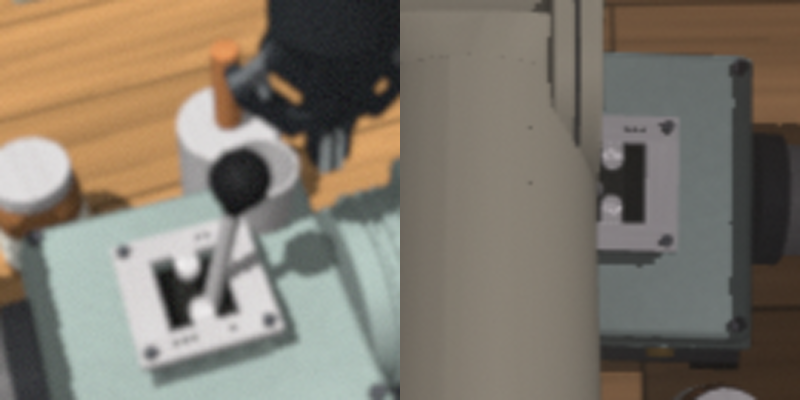

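The fingers are left of the knob, tips at crop (325,165), knob at (240,180), with nothing else near. Pushing to the right.

Emit:
jog_arm(
  translation=[
    [0, -6, 0],
    [0, -12, 0],
    [0, -17, 0],
    [-1, -21, 0],
    [-1, -25, 0],
    [-1, -29, 0],
    [-1, -33, 0],
    [-2, -37, 0],
    [-2, -41, 0],
    [-2, -45, 0],
    [-2, -48, 0],
    [-2, -50, 0],
  ],
  turn=[0, 0, 0, 0, 0, 0, 0, 0, 0, 0, 0, 0],
)

```text
clock: 8.23
position: [0.6151, -0.0231, 0.248]
ee_rot: [0.028, 1.0, 0.0, 0.001]
ft_force: [-0.2, 2.1, 1.4]
grip_width: 0.002
```

```bash
python3 kn.py
```

```text
8.2833 [ 0.6151 -0.0234  0.248 ] [-0.0956  1.287   0.6805]
[211 160  45  30 903] [232.5615 171.4928] knob [0.505  0.0188 0.1998] fore -0.7482083044302846 across -0.5722642548323353
[206 190  18  21 251] [214.9641 200.4183] knob [ 0.6165 -0.055   0.2596] fore -0.005595519011100974 across -0.06447711029460819
```

Emit:
jog_arm(
  translation=[
    [0, -5, 0],
    [0, -10, 0],
    [0, -15, 0],
    [-1, -20, 0],
    [-1, -25, 0],
    [-1, -30, 0],
    [-1, -34, 0],
    [-2, -38, 0],
    [-2, -41, 0],
    [-2, -43, 0],
    [-2, -45, 0],
    [-2, -46, 0],
  ],
  turn=[0, 0, 0, 0, 0, 0, 0, 0, 0, 0, 0, 0],
)

```text
clock: 9.28
position: [0.613, -0.0697, 0.2478]
ee_rot: [0.028, 1.0, 0.0, 0.001]
ft_force: [-0.4, 1.4, -0.2]
grip_width: -0.002
```

```bash
python3 kn.py
```

```text
9.3333 [ 0.613  -0.0698  0.2478] [-0.4746  0.4244 -0.3632]
[ 181  160   57   36 1291] [207.3191 173.7002] knob [ 0.5193 -0.0424  0.2302] fore -0.5665848458348203 across -0.12773964097701795
[180 183  15  13 122] [186.8443 188.9918] knob [ 0.5617 -0.0959  0.2492] fore -0.29981970100524313 across 0.1788373109944645
[181 198  19  19 272] [190.5735 207.3713] knob [ 0.614  -0.1018  0.2567] fore -0.0072420599027465974 across 0.19000188406370502
```

Emit:
jog_arm(
  translation=[
    [0, 6, 0],
    [0, 15, 0],
    [-10, 18, 0],
    [-30, 18, 0],
    [-48, 18, 0],
    [-58, 16, 0],
    [-60, 5, -3],
    [-60, -12, -9],
    [-60, -26, -10],
    [-60, -32, -10],
    [-56, -33, -10],
    [-50, -33, -10],
  ],
  turn=[0, 0, 0, 0, 0, 0, 0, 0, 0, 0, 0, 0],
)

```text
clock: 10.33
position: [0.5635, -0.1027, 0.238]
ee_rot: [0.029, 1.0, 0.0, 0.001]
ft_force: [1.1, -0.3, -0.4]
grip_width: -0.001
```

```bash
python3 kn.py; python3 look.py g
```

```text
10.3833 [ 0.5647 -0.1016  0.2378] [-0.3168  1.2845 -0.1659]
[175 160  31  24 523] [188.6138 169.5641] knob [ 0.4747 -0.0734  0.2101] fore -0.8099776134422905 across 0.09646629374708418
[181 199  19  18 269] [190.4758 207.7138] knob [ 0.6147 -0.1022  0.2566] fore -0.003515434563379453 across 0.1918825612712765
10.4833 [ 0.56370911 -0.10161105  0.23763944] [-0.23080334 -0.05518928  0.34611259] [184.97290489 194.22782983] [319.70285506 176.80165305]
```

View pics/g.png

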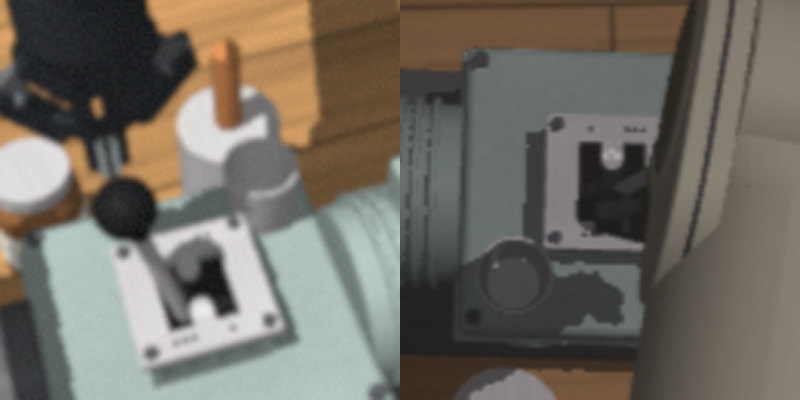

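The lever is across to the right in neutral, at fore ≈ 0.00 and across ≈ 0.19. The fingertips at crop (108,160) are behind the knob at (125,208). Pushing forward into third.

Emit:
jog_arm(
  translation=[
    [6, 0, 0],
    [12, 0, 0],
    [18, -1, 0],
    [23, -1, 0],
    [28, -1, 0],
    [33, -1, 0],
    [38, -2, 0],
    [43, -2, 0],
    [48, -2, 0],
    [53, -2, 0],
    [57, -3, 0],
    [60, -3, 0],
  ],
  turn=[0, 0, 0, 0, 0, 0, 0, 0, 0, 0, 0, 0],
)

```text
clock: 11.48
position: [0.6241, -0.1045, 0.2373]
ee_rot: [0.028, 1.0, 0.0, 0.001]
ft_force: [-1.8, 0.1, -2.1]
grip_width: -0.002
```

```bash
python3 kn.py
```

```text
11.5333 [ 0.6244 -0.1045  0.2373] [-1.3268 -0.1673 -0.3887]
[ 175  160   40   49 1396] [192.4391 183.8381] knob [ 0.5507 -0.0818  0.2471] fore -0.3635773863514845 across 0.10346913837958102
[187 216  19  19 284] [195.757  225.1761] knob [ 0.6532 -0.1034  0.2527] fore 0.2098572210863566 across 0.19247445052803772
```

Another ~14 mm to home; 2 mm steps, watching the force.

Emit:
jog_arm(
  translation=[
    [2, 0, 0],
    [4, 0, 0],
    [6, 0, 0],
    [8, 0, 0],
    [10, 0, 0],
    [11, 0, 0],
    [12, -1, 0],
    [12, -1, 0],
  ],
  turn=[0, 0, 0, 0, 0, 0, 0, 0],
)

```text
clock: 12.2
position: [0.6364, -0.1052, 0.2372]
ee_rot: [0.027, 1.0, 0.0, 0.001]
ft_force: [-1.7, 1.9, -1.0]
grip_width: -0.001
```

```bash
python3 kn.py
```

```text
12.25 [ 0.6364 -0.1052  0.2373] [-1.4935  1.9234 -1.0242]
[ 175  162   48   53 1564] [194.1183 189.3619] knob [ 0.5714 -0.0834  0.2535] fore -0.24592206682033144 across 0.10353107567929674
[189 222  19  13 182] [197.8846 228.489 ] knob [ 0.6605 -0.1017  0.2514] fore 0.25027571044523256 across 0.1825662993565376
```

Emit:
jog_arm(
  translation=[
    [1, 0, 0],
    [2, 0, 0],
    [2, 0, 0],
    [2, 0, 0],
  ],
  turn=[0, 0, 0, 0],
)

```text
clock: 12.58
position: [0.6377, -0.1052, 0.2371]
ee_rot: [0.027, 1.0, 0.0, -0.0]
ft_force: [-6.4, 2.5, 0.1]
grip_width: 0.003
```

```bash
sed -i 's/m\[235:\]/m[245:]/' kn.py; python3 kn.py
```

```text
12.6333 [ 0.6377 -0.1052  0.2371] [-6.6008  1.705  -0.0498]
[ 175  162   49   53 1575] [194.4159 190.0432] knob [ 0.5737 -0.0834  0.2541] fore -0.23261079361390447 across 0.10262547719361846
[189 223  24  19 289] [199.9654 233.045 ] knob [ 0.6696 -0.1007  0.2491] fore 0.3014563648411157 across 0.17702435908151587
[214 225  11  15 113] [219.1681 232.1416] knob [ 0.6798 -0.0681  0.249 ] fore 0.3463143656160433 across -0.010459039913127539
```

The force has risen to 6.5 N, so the lever is at the slot end, with fore ≈ 0.29–0.30. I'll back straight off and lift.

Emit:
jog_arm(
  translation=[
    [-5, 0, 0],
    [-15, 0, 0],
    [-30, 2, 0],
    [-50, 2, 0],
    [-70, 3, 10],
    [-85, 3, 35],
    [-95, 3, 70],
    [-100, 3, 100],
    [-105, 20, 120],
    [-110, 45, 130],
    [-115, 65, 130],
    [-115, 65, 130],
  ],
  turn=[0, 0, 0, 0, 0, 0, 0, 0, 0, 0, 0, 0],
)

```text
clock: 13.63
position: [0.5229, -0.036, 0.3682]
ee_rot: [0.025, 1.0, 0.001, 0.001]
ft_force: [-0.1, 0.4, -0.5]
grip_width: 0.001
```

Emit:
jog_arm(
  translation=[
    [-5, 25, 0],
    [-15, 60, 0],
    [-25, 95, 0],
    [-35, 130, 0],
    [-45, 165, 0],
    [-55, 200, 0],
    [-60, 225, 0],
    [-60, 240, 0],
    [-60, 240, 0],
    [-60, 240, 0],
  ],
  turn=[0, 0, 0, 0, 0, 0, 0, 0, 0, 0],
)

```text
clock: 14.47
position: [0.4635, 0.2034, 0.3681]
ee_rot: [0.025, 1.0, 0.001, 0.002]
ft_force: [0.5, -0.6, 0.5]
grip_width: 0.001
```

```bash
python3 kn.py; python3 look.py z
python3 - <<'E'
from h import *
p=manip.camera("scene");t=manip.camera("top")
for n in("cup","jar","scoop"): print(n,[np.round(k[0]["at"],1) for q in(p,t) if (k:=manip.pinpoint(q,n))])
E
```

```text
14.5167 [0.4637 0.2024 0.3682] [ 0.628  -1.254   0.1684]
[189 224  22  18 300] [198.9533 232.9233] knob [ 0.6687 -0.1023  0.2491] fore 0.29714306145837255 across 0.18620745251634277
14.6167 [0.46371196 0.20212633 0.36834842] [0.06841441 0.14352525 0.27881568] [307.23659955  80.36627739] [152.80027286 227.37891318]
cup [array([232.1, 207.9]), array([267. , 191.8])]
jar [array([166. , 218.6]), array([330.2, 238.2])]
scoop [array([227.7, 206.5]), array([260.2, 237.6])]
```

View pics/z.png

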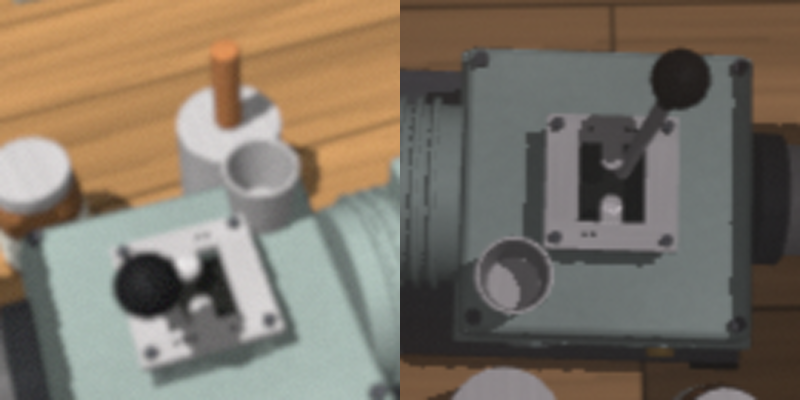

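The lever lies far right: the knob is at crop (145,285) in the scene view and (680,78) in the top view. The cup, jar and scoop have not moved, and the robot is clear of everything.

```bash
python3 -c "
from workcell import manip
manip.hand_in()"
```

```text
the job is handed in; nothing more can be done
```

The lever is in third, and I've handed the job in. With the gripper shut and not gripping, I pushed the knob forward out of second to neutral, then across to the right, then forward into the far right slot. At the end of the slot the force rose to about 6.5 N, up from 1–2 N while pushing, and I backed off there.

**Final checks:** with the arm well clear, the camera puts the lever at fore ≈ 0.297 rad and across ≈ 0.186 rad. That is slightly above the stated 0.29 rad forward stop, within measuring error. At every stop along the way the lever was in the right place, with no reading near first or reverse. The networks found the cup, jar and scoop within about 3 px of their first readings, and the pictures show all three standing as before.

**One disagreement:** the camera read 0.250 rad just before the last push, because my crop cut off part of the knob. It read 0.301 rad once I widened the crop.

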